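Click the collar onto the rack post and set the top tray on it

ROBOT

A 6-joint arm with a two-finger parallel gripper is mounted at the origin on the work surface. World frame = base frame: x ahead of the robot, y to its left, z up, the work surface at z = 0. Lengths are in m, angles in degrees, forces in N, time in s.
With the tool pointing down it reaches from about 0.25 to 0.725 m from the base axis. Payload 9.7 kg.
Tool frame: the origin (TCP) lies midway between the tips of the shut fingers; the grasp point (between the pads) lies 19 mm behind it; z points along the fingers, y is the line along which they close (so a half turn about z gives the same grasp; the last joint's range is limited). The gripper opens to 85 mm and grips with 20 to 120 N. Pads are 22 mm wide; open, the fingers measure 114 mm over their backs; the gripper's body (76 mm by 85 mm) begins 54 mm behind the grasp point. The pads swing forward as they close: fully open they stand 13 mm farther back than shut.
Start: joints at [64.114, 4.979, 10.078, 95.1, 0, 90], TCP at [0.24, 0.495, 0.21] pointing down, gripper open.
Joint ranges: [-179.16, 179.16], [-48.56, 103.87], [-65.8, 70.77], [-126.05, 130.52], [-82.76, 87.17], [-180, 180]. Speed limits (degrees/s): [127.2, 127.2, 147.25, 180, 180, 180].

INTERFACE

Orientations are given as [roll, pitch, yaw] about the fixed x, y, z axes, in that order (R = Rz(yaw) Ry(pitch) Rx(roll)).
In Python, from workcell import * gives the robot as it stands.
- The arm moves only by the tool servo_tool, never from a script. Its argument "moves" is a list of rows, each a list of 4 numbers: the shift along the world's x, y, z in cm, then the turn about the world's z in rad. A call has 1 to 20 rows; each row is the pose to reach, as a shift and turn from the pose commanded when the call began; what a row does not reach only later rows make up. A row lasts 1/12 s, in which the tool goes at most 41.7 mm and 7.16 degrees, less where a joint would pass 70% of its speed; a pose out of reach is approached as far as the arm can. A call with a gripper value outside its range is refused whole. "claw" is the closure, from 0 (fully open) to 1 (shut), set as the call begins (left out, the last holds). The fingers move at their own pace and stop on an object; "force" is the grip in N (left out, the last holds). Time passes only in rows, so rows that repeat a pose let the fingers close. It gives the time, the measured TCP pose, the force, the opening and the grip force at its end, in the units of the state.
- get_obs(): the state, without advancing time (a new reading comes with each control period).
- camera(name): name is "side" or "top"; returns the picture (384x512x3 uint8, red, green, blue); there is no depth.
- get_calibration(name): a dict with "fx", "fy", "cx", "cy" (pixels), "rvec" (rotation vector, rad) and "tvec" (3), from world to camera coordinates, as OpenCV has them. Camera axes: x right, y down, z forward; pixel columns grow to the right and rows downward; lengths in m; the calibration is good to about 2 mm. A picture is of the moment at which its call begins. get_calibration takes no time and is no camera call.
- job_done(): hands the job in; it is judged then, once.
The state is a dict: "time": time; "q": joint angles; "qd": joint speeds; "joint_efforts": joint torques, N m; "ee_pos": TCP position; "tcp_rot": TCP orientation; "wrist_force": force on the tool from outside, world axes, zero at the start; "torque": the same for the moment, N m; "opening": finger opening in m; "grasp_force": force on a finger pad.
Only numpy, scipy, OpenCV 4.12 (cv2) and the standard library are available. Lean on these libraries where they do the work, as an engineer would, in place of code of your own. Each camera call takes 0.05 s, during which the arm holds its last target. There are 200 camera calls.

TASK

Put up the top tier of the little two-tier rack: slide the loose collar down over the post until you feel the post's spring ball click into the groove inside the collar, stop there, neither short of the click nor pushed on past it, and let go. Then put the round tray on top, its socket over the collar, so that it rests level on the collar. Work gently, never forcing the collar or the tray, and leave the other things where they are.

Things in the scene. Friction and masses are not known exactly. Their poses are not given: they have to be found in the camera images.
- stand: Rack's lower tier, fixed to the table: aluminium disc 190 mm across, 10 mm thick (boss 44 mm across, to 16 mm high) with an upright steel post 24 mm in diameter at its centre. Origin: centre of the underside, on the post's axis; z up along the post. A steel spring ball, 10 mm diameter, stands 4 mm out of the post on the stand's +x side (see post_top for its height).
- post_top (a point): Centre of the post's top end, 175 mm above the table; the top 6 mm taper to 16 mm diameter. The spring ball's centre lies somewhere 28 to 68 mm below this point: it differs from rack to rack and is not measured, so find it by feel (or look). The ball moves straight into the post: 12 N to start it, 4 N more per mm.
- collar: Loose grey plastic collar: plain tube, 40 mm outer diameter, 83 mm long, 0.10-0.15 kg, standing on the table right way up (do not turn it over). Origin: centre of the lower end; z up along the bore. Bore 26.4 mm (1.2 mm clearance all round on the post), flaring to 33 mm over the lowest 6 mm. Any yaw will do. Clicked home it hangs on the ball, lower end 55 to 97 mm above the table.
- groove (a point): Middle of the groove inside the collar, 50 mm above its lower end: 9.4 mm high, 35 mm diameter, all round. Going down, the ball meets the flare 1 to 4 mm above the lower end (4 to 10 N of push), drags (0 to 6 N) for 38 mm, then springs into the groove: the click, push falls by over 4 N, often to a pull, then back to about 0. 3 mm on the groove's top edge resists; over 6 to 10 N jumps past: wrong.
- tray: Loose round aluminium tray 164 mm across, rim 12 mm high, 0.14-0.23 kg. Origin: centre of its bottom; z up. Its foot is a round socket, 48 mm inside, 12 mm deep, open below; floor from 12 to 16 mm above the origin; from it a tube to grip by, 36 mm outer diameter, rises to 67 mm, with a 30 mm hole through to the socket. Mounted, its floor rests on the collar's top.
- pepper_pot: White ceramic pepper pot 46 mm across, 67 mm high, standing on the stand's disc beside the post; origin at the centre of its underside. Not to be moved.
- tomato_tin: Closed plain tomato tin, 74 mm across, 108 mm high; origin at the centre of its underside. Not to be moved.
- funnel: White plastic funnel standing mouth down, 104 mm across, 115 mm high; origin at the centre of its underside. Not to be moved.
- can_opener: Manual steel can opener lying flat, about 145 mm long, 60 mm across its key, 26 mm high; x along it from handles to cutting wheel. Not to be moved.
Things that resemble listed ones, but are neither listed nor needed, are in the scene too. Leave any black or blue look-alike of the tray alone.

How it is judged (in metres and radians):
On the way:
1. the collar is clicked onto the ball and let go (z of collar in the frame of stand between 0.054 and 0.099 m and horizontal distance between collar and stand below 0.006 m and angle between collar's own z axis and vertical below 0.12 rad and contact force between collar and stand below 8 N and contact force between the fingers and collar below 0.2 N and linear speed of collar below 0.02 m/s), for 0.3 s.
At the end, for the whole second after the job is handed in: Collar at rest, clicked on the ball: lower end 54-99 mm above the table, within 6 mm of the post axis, upright within 7 deg, pressing the post under 8 N (ball not squeezed). Tray at rest on it: floor within 5 mm of the collar's top end, within 8 mm of the axis, level within 6 deg (z of collar in the frame of stand between 0.054 and 0.099 m and horizontal distance between collar and stand below 0.006 m and angle between collar's own z axis and vertical below 0.12 rad and contact force between collar and stand below 8 N and z of tray in the frame of collar between 0.066 and 0.076 m and horizontal distance between tray and stand below 0.008 m and angle between tray's own z axis and vertical below 0.1 rad and linear speed of each of tray, collar below 0.02 m/s); the robot touches nothing.
It fails at once if the collar or the tray is forced against the post or the lower tier (over 30 N), or the tray slammed onto the collar (over 30 N) (contact force between any of collar, tray and stand above 30 N or contact force between tray and collar above 30 N).
It fails at once if another thing is moved by more than 20 mm (distance of any of pepper_pot, tomato_tin, funnel, can_opener from where it was at the start of the episode above 0.02 m).
It also fails if it takes over 72 s, if anything falls off the work surface, if the arm or the gripper's body presses on something with over 40 N, if the wrist force passes 120 N, or if a joint passes its speed limit or range.

## Working session

There is one attempt and no reset: what is moved stays moved. The work goes in short steps, Python scripts to look and compute and a tool call to move; the robot and the scene stay as the last step left them, time stands still between calls to the robot, and variables do not carry over. Pictures are saved under pics/ and viewed, at most 10 in all, crops included, and the job is handed in when it is done.

Besides the shell and the picture viewer there is one more tool, called after "Call:" as name(argument=value, ...), one argument or row to a line, values as JSON. servo_tool: Moves the arm, as the interface text tells. Its arguments: {"type":"object","properties":{"moves":{"type":"array","items":{"type":"array","items":{"type":"number"}}},"claw":{"type":"number"},"force":{"type":"number"}},"required":["moves"]}

```bash
mkdir -p pics
cat > h.py <<'E'
from workcell import *
import numpy as np, cv2
def snap(n,f):
    im=camera(n); cv2.imwrite('pics/'+f,im[:,:,::-1]); return im
def cal(n):
    c=get_calibration(n); K=np.array([[c['fx'],0,c['cx']],[0,c['fy'],c['cy']],[0,0,1]]); R=cv2.Rodrigues(np.array(c['rvec'],float))[0]; return K,R,np.array(c['tvec'],float).ravel()
def ray(n,u,v,z):
    K,R,t=cal(n); o=-R.T@t; d=R.T@np.linalg.inv(K)@[u,v,1]; return o+d*(z-o[2])/d[2]
def proj(n,p):
    K,R,t=cal(n); q=K@(R@np.array(p)+t); return q[:2]/q[2]
E
python3 - <<'E'
from h import *
for n in('top','side'):
    im=snap(n,n+'0.png'); K,R,t=cal(n); print(n,K.tolist(),-R.T@t,R[2])
o=get_obs(); print({k:np.round(v,3).tolist() for k,v in o.items()})
E
```

```text
top [[374.12777825861895, 0.0, 261.5510856988822], [0.0, 374.12777825861895, 191.64123768325794], [0.0, 0.0, 1.0]] [0.42240028 0.00446609 1.15921701] [ 0.04376178  0.0035651  -0.99903563]
side [[409.4350602339281, 0.0, 258.17187673796684], [0.0, 409.4350602339281, 189.96943577807923], [0.0, 0.0, 1.0]] [ 0.25680336 -0.9275255   0.80871521] [ 0.18844602  0.79286821 -0.57952403]
{'time': 0.1, 'q': [64.115, 5.008, 10.039, 95.098, -0.001, 90.002], 'qd': [-0.039, -0.104, 0.209, -0.007, -0.025, -0.055], 'joint_efforts': [0.0, -52.156, 46.565, 0.016, 0.0, -0.0], 'ee_pos': [0.24, 0.495, 0.209], 'tcp_rot': [-179.932, 0.001, 154.113], 'wrist_force': [-0.516, 0.043, 0.389], 'torque': [-0.014, 0.007, 0.015], 'grasp_force': 0.0, 'opening': 0.086}
```

View pics/top0.png

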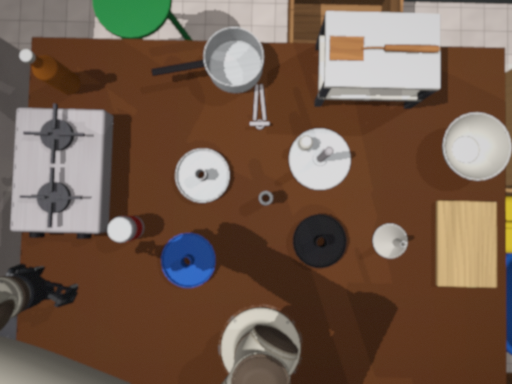

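View pics/side0.png

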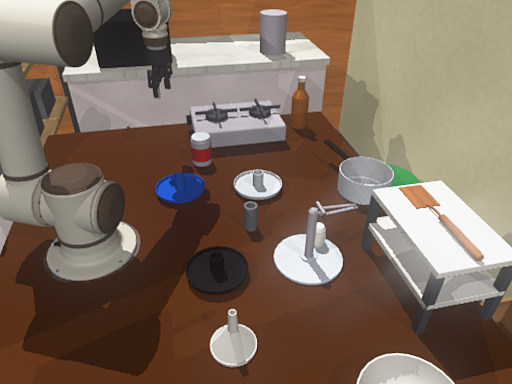

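The top view shows the white tray at about (203,175), the collar at (265,198), the stand at (320,158) with the post leaning to (328,153), and the pepper pot at (306,143). In the side view the collar is at (251,217), the post top at (313,211) and the tray at (258,183). Next I'll measure on enlarged crops.

Run:
```python
import cv2,numpy as np
t=cv2.imread('pics/top0.png');s=cv2.imread('pics/side0.png')
def c(im,x,y,w,h,k):
    o=cv2.resize(im[y:y+h,x:x+w],None,fx=k,fy=k,interpolation=cv2.INTER_CUBIC)
    for i in range(0,w,10): cv2.putText(o,str(x+i),(i*k,8),0,.3,(0,255,255),1); cv2.line(o,(i*k,10),(i*k,14),(0,255,255),1)
    for j in range(0,h,10): cv2.putText(o,str(y+j),(0,j*k+4),0,.3,(0,255,255),1)
    return o
a=c(t,285,123,70,70,5);b=c(t,170,145,64,60,5)[:300];d=c(s,270,200,76,84,6)[:350]
A=np.zeros((600,800,3),np.uint8)
A[:350,:350]=c(t,285,123,70,70,5)
A[:240,350:590]=c(t,250,182,30,30,8)
A[350:590,:256]=c(t,171,145,64,60,4)
A[240:580,350:610]=c(s,295,200,52,68,5)
A[0:200,610:800]=c(s,238,196,38,40,5)
A[240:400,610:800]=c(s,234,165,47,40,4)[:,:190] if 0 else cv2.resize(c(s,230,165,56,40,4),(190,160))
cv2.imwrite('pics/m.png',A)
```

```text
(no output)
```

View pics/m.png

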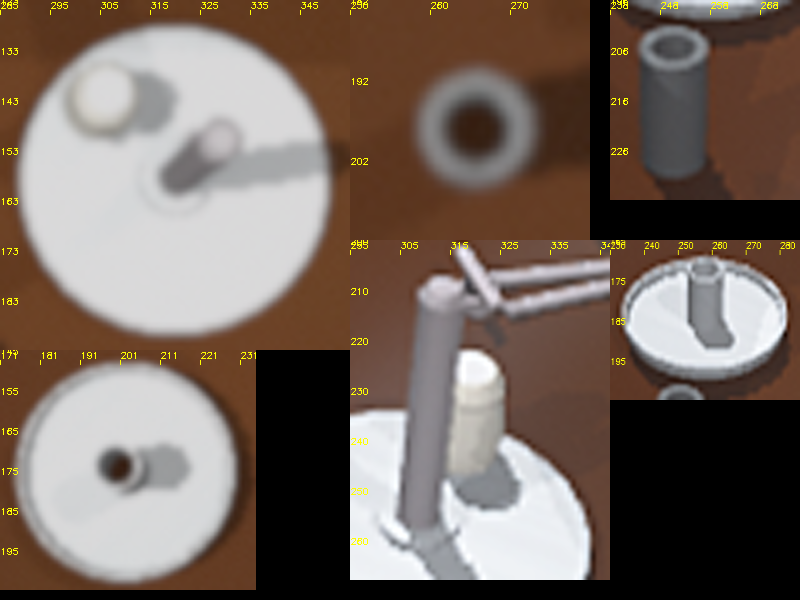

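Disc spans u 288.6–351.2 and v 128–190.4. Post top is about (329.2,151), collar top (265.9,197.9), and tray tube top (200.2,173.8). The spring ball isn't visible. I'll triangulate and check.

Run:
```python
from h import *
r=lambda n,u,v,z:np.round(ray(n,u,v,z)[:2],4)
print('stand disc',r('top',319.5,158.8,.010),'edges',r('top',288.2,158.8,.01),r('top',350.8,158.8,.01))
print('post top',r('top',328.8,150.6,.175),'side',r('side',312.7,208.4,.175), 'foot',r('top',319.6,158.8,.016))
print('collar',r('top',265.4,197.5,.083),'bore bottom',r('top',265.4,197.6,.04),'side',r('side',251,204.8,.083))
print('tray rim',r('top',202.2,174.9,.012),'w',r('top',174.4,174.9,.012),r('top',230.1,174.9,.012),'tube',r('top',199.9,173.4,.067),'side',r('side',258.3,171.5,.067))
print('pepper',r('top',305.2,142.2,.077),'opener',r('top',260,125,.02),'funnel',r('top',390,240,0),'tin',r('top',120,230,.108))
# automatic segmentation in the top image
im=cv2.imread('pics/top0.png'); hsv=cv2.cvtColor(im,cv2.COLOR_BGR2HSV)
m=((hsv[...,1]<60)&(hsv[...,2]>60)).astype(np.uint8)
for nm,(x,y,w,h),z in(('stand',(280,120,80,80),.01),('collar',(252,184,28,28),.083),('tray',(165,138,75,75),.012)):
    c=max(cv2.findContours(m[y:y+h,x:x+w].copy(),0,2)[0],key=cv2.contourArea); (u,v),ax,_=cv2.fitEllipse(cv2.convexHull(c)); print(nm,u+x,v+y,ax,r('top',u+x,v+y,z))
```

```text
stand disc [ 0.5783 -0.1678] edges [ 0.5761 -0.0713] [ 0.5805 -0.2643]
post top [ 0.5782 -0.1673] side [ 0.5794 -0.1669] foot [ 0.5774 -0.1672]
collar [ 0.4529 -0.0032] bore bottom [ 0.4538 -0.0035] side [ 0.4558 -0.0029]
tray rim [0.52   0.1923] w [0.518  0.2779] [0.522  0.1065] tube [0.5196 0.1902] side [0.5221 0.1908]
pepper [ 0.6168 -0.1154] opener [0.6771 0.018 ] funnel [ 0.3332 -0.3905] tin [0.3517 0.4023]
stand 319.33978271484375 158.60993194580078 (62.61547088623047, 63.172271728515625) [ 0.5788 -0.1673]
collar 265.4347438812256 197.63644886016846 (14.125845909118652, 15.018787384033203) [ 0.4525 -0.0033]
tray 202.09350204467773 174.94110107421875 (55.39805603027344, 55.95077896118164) [0.5199 0.1926]
```

Measurements agree with the given sizes: post (0.5785,-0.167), collar (0.4537,-0.0032), tray (0.520,0.191). I'll grip the collar high, with TCP 52 mm above its lower end so the gripper body clears the post, and close along world x.

Call:
servo_tool(
  moves=[
    [21.4, -49.8, 0, -1.12],
    [21.4, -49.8, 0, -1.12],
    [21.4, -49.8, 0, -1.12],
    [21.4, -49.8, 0, -1.12],
    [21.4, -49.8, 0, -1.12],
    [21.4, -49.8, 0, -1.12],
    [21.4, -49.8, 0, -1.12],
    [21.4, -49.8, 0, -1.12],
    [21.4, -49.8, 0, -1.12],
    [21.4, -49.8, 0, -1.12],
    [21.4, -49.8, 0, -1.12],
    [21.4, -49.8, 0, -1.12],
    [21.4, -49.8, 0, -1.12],
    [21.4, -49.8, 0, -1.12],
    [21.4, -49.8, 0, -1.12],
    [21.4, -49.8, 0, -1.12],
    [21.4, -49.8, -4, -1.12],
    [21.4, -49.8, -7, -1.12],
    [21.4, -49.8, -7, -1.12],
  ],
  claw=0,
)

```text
time: 1.68
ee_pos: [0.4511, -0.0018, 0.1345]
tcp_rot: [-179.5, -0.0, 90.1]
wrist_force: [-1.2, 0.4, -0.5]
opening: 0.0854
grasp_force: 0.0
```

Call:
servo_tool(
  moves=[
    [0, 0, 0, 0],
    [0, 0, 0, 0],
    [0, 0, 0, 0],
    [0, 0, 0, 0],
  ],
)

```text
time: 2.02
ee_pos: [0.455, -0.0029, 0.1419]
tcp_rot: [179.8, 0.0, 90.0]
wrist_force: [0.9, -0.6, 0.9]
opening: 0.0851
grasp_force: 0.0
```

Call:
servo_tool(
  moves=[
    [0, 0, -1.5, 0],
    [0, 0, -3, 0],
    [0, 0, -4.5, 0],
    [0, 0, -6, 0],
    [0, 0, -7, 0],
    [0, 0, -8, 0],
    [0, 0, -8.6, 0],
    [0, 0, -8.8, 0],
    [0, 0, -8.8, 0],
    [0, 0, -8.8, 0],
    [0, 0, -8.8, 0],
    [0, 0, -8.8, 0],
  ],
)

```text
time: 3.02
ee_pos: [0.4545, -0.0032, 0.0525]
tcp_rot: [179.9, -0.0, 89.9]
wrist_force: [0.5, 0.5, -0.6]
opening: 0.0851
grasp_force: 0.0
```

Call:
servo_tool(
  moves=[
    [0, 0, 0, 0],
    [0, 0, 0, 0],
    [0, 0, 0, 0],
    [0, 0, 0, 0],
    [0, 0, 0, 0],
    [0, 0, 0, 0],
    [0, 0, 0, 0],
    [0, 0, 0, 0],
    [0, 0, 0, 0],
    [0, 0, 0, 0],
    [0, 0, 0, 0],
    [0, 0, 0, 0],
  ],
  claw=1,
  force=40,
)

```text
time: 4.02
ee_pos: [0.4542, -0.0032, 0.0521]
tcp_rot: [180.0, 0.0, 89.9]
wrist_force: [-1.0, -0.5, 5.6]
opening: 0.0381
grasp_force: 40.0
```

Call:
servo_tool(
  moves=[
    [0, 0, 1, 0],
    [0, 0, 3, 0],
    [0, 0, 5, 0],
    [0, 0, 7.5, 0],
    [0, 0, 10, 0],
    [0, 0, 12.5, 0],
    [0, 0, 15, 0],
    [0, 0, 17, 0],
    [0, 0, 18.5, 0],
    [0, 0, 19.5, 0],
    [2, -2.6, 19.5, 0],
    [4, -5.3, 19.5, 0],
    [6, -7.9, 19.5, 0],
    [8, -10.5, 19.5, 0],
    [10, -13.2, 19.5, 0],
    [11.5, -15.2, 19.5, 0],
    [12.4, -16.4, 19.5, 0],
    [12.4, -16.4, 19.5, 0],
    [12.4, -16.4, 19.5, 0],
    [12.4, -16.4, 19.5, 0],
  ],
)

```text
time: 5.68
ee_pos: [0.5777, -0.1667, 0.2466]
tcp_rot: [-179.9, -0.0, 89.9]
wrist_force: [-1.5, 0.4, -0.7]
opening: 0.038
grasp_force: 40.6
```

Call:
servo_tool(
  moves=[
    [0, 0, 0, 0],
    [0, 0, 0, 0],
    [0, 0, 0, 0],
    [0, 0, 0, 0],
    [0, 0, 0, 0],
    [0, 0, 0, 0],
  ],
)

```text
time: 6.18
ee_pos: [0.578, -0.167, 0.247]
tcp_rot: [180.0, 0.0, 90.0]
wrist_force: [-0.2, 0.4, -1.4]
opening: 0.0379
grasp_force: 40.6
```

Run:
```python
from h import *
s=snap('side','s1.png');o=get_obs();print(o['ee_pos'],o['wrist_force'])
p=o['ee_pos'];b=p-np.array([0,0,.052])
print('pred bottom',proj('side',b),'top',proj('side',b+[0,0,.083]),'post',proj('side',[.5785,-.167,.175]),proj('side',[.5785,-.167,.03]))
i=cv2.resize(s[120:280,250:400,::-1],None,fx=4,fy=4,interpolation=cv2.INTER_CUBIC)[:600]
cv2.imwrite('pics/s1c.png',i)
```

```text
[ 0.57811697 -0.16707338  0.24699568] [ 0.5289952  -0.37233088 -1.03951543]
pred bottom [312.94122094 202.16226362] top [316.0741009  174.24904041] post [312.36513809 208.46039872] [307.64161873 250.45800969]
```

View pics/s1c.png

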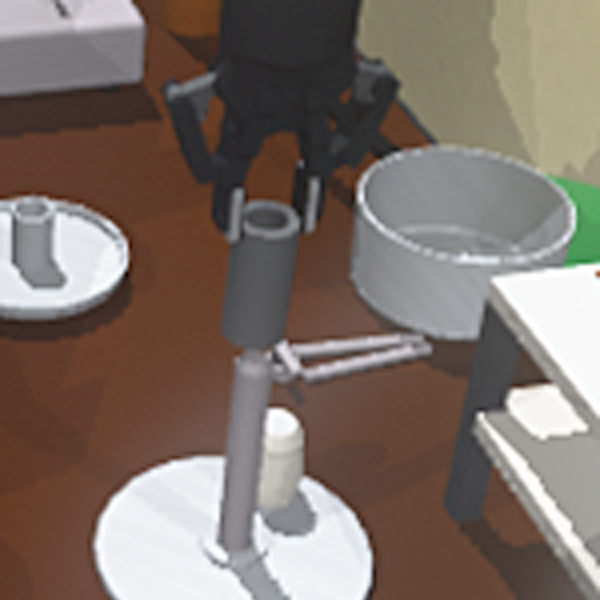

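The side view shows the collar held upright, its lower end around (313,203), with the post top directly below at (313,210). It is aligned to within about 1 px. Descending to just above the highest possible ball contact.

Call:
servo_tool(
  moves=[
    [0.05, 0, -0.3, 0],
    [0.05, 0, -0.6, 0],
    [0.05, 0, -0.9, 0],
    [0.05, 0, -1.2, 0],
    [0.05, 0, -1.5, 0],
    [0.05, 0, -1.7, 0],
    [0.05, 0, -1.9, 0],
    [0.05, 0, -2.1, 0],
    [0.05, 0, -2.3, 0],
    [0.05, 0, -2.5, 0],
    [0.05, 0, -2.5, 0],
    [0.05, 0, -2.5, 0],
  ],
)

```text
time: 7.23
ee_pos: [0.5786, -0.1672, 0.2218]
tcp_rot: [-180.0, 0.0, 89.9]
wrist_force: [0.6, -0.2, -0.5]
opening: 0.0381
grasp_force: 40.6
```

Call:
servo_tool(
  moves=[
    [0, 0, -0.1, 0],
    [0, 0, -0.2, 0],
    [0, 0, -0.3, 0],
    [0, 0, -0.4, 0],
    [0, 0, -0.5, 0],
    [0, 0, -0.6, 0],
    [0, 0, -0.7, 0],
    [0, 0, -0.8, 0],
    [0, 0, -0.8, 0],
    [0, 0, -0.8, 0],
  ],
)

```text
time: 8.07
ee_pos: [0.579, -0.1672, 0.2138]
tcp_rot: [180.0, 0.0, 89.9]
wrist_force: [3.4, 0.0, -1.0]
opening: 0.0375
grasp_force: 40.6
```

Call:
servo_tool(
  moves=[
    [0.05, 0, 0, 0],
    [0.1, 0, 0, 0],
    [0.1, 0, 0, 0],
    [0.1, 0, 0, 0],
    [0.1, 0, 0, 0],
  ],
)

```text
time: 8.48
ee_pos: [0.5794, -0.1672, 0.2138]
tcp_rot: [-180.0, -0.0, 89.9]
wrist_force: [1.6, -0.2, -1.1]
opening: 0.0381
grasp_force: 40.7
```

Call:
servo_tool(
  moves=[
    [0, 0, -0.1, 0],
    [0, 0, -0.2, 0],
    [0, 0, -0.3, 0],
    [0, 0, -0.4, 0],
    [0, 0, -0.5, 0],
    [0, 0, -0.6, 0],
    [0, 0, -0.7, 0],
    [0, 0, -0.8, 0],
    [0, 0, -0.9, 0],
    [0, 0, -1.0, 0],
    [0, 0, -1.0, 0],
    [0, 0, -1.0, 0],
    [0, 0, -1.0, 0],
  ],
)

```text
time: 9.57
ee_pos: [0.5796, -0.1672, 0.2038]
tcp_rot: [-180.0, -0.0, 89.9]
wrist_force: [0.4, -0.6, -1.6]
opening: 0.0382
grasp_force: 40.6
```

The collar is on the post and free (about 0 N). Now feeling for the flare in 3 mm steps. Three per turn is safe because the click comes about 40 mm after the flare contact.

Call:
servo_tool(
  moves=[
    [0, 0, -0.1, 0],
    [0, 0, -0.2, 0],
    [0, 0, -0.3, 0],
    [0, 0, -0.3, 0],
    [0, 0, -0.3, 0],
  ],
)

```text
time: 9.98
ee_pos: [0.5796, -0.1672, 0.2008]
tcp_rot: [-180.0, -0.0, 89.9]
wrist_force: [1.1, 0.5, -0.4]
opening: 0.0377
grasp_force: 40.6
```

Call:
servo_tool(
  moves=[
    [0, 0, -0.1, 0],
    [0, 0, -0.2, 0],
    [0, 0, -0.3, 0],
    [0, 0, -0.3, 0],
    [0, 0, -0.3, 0],
  ],
)

```text
time: 10.4
ee_pos: [0.5796, -0.1672, 0.1978]
tcp_rot: [-180.0, -0.0, 89.9]
wrist_force: [0.4, 0.8, -0.6]
opening: 0.0383
grasp_force: 40.6
```

Call:
servo_tool(
  moves=[
    [0, 0, -0.1, 0],
    [0, 0, -0.2, 0],
    [0, 0, -0.3, 0],
    [0, 0, -0.3, 0],
    [0, 0, -0.3, 0],
  ],
)

```text
time: 10.82
ee_pos: [0.5796, -0.1672, 0.1948]
tcp_rot: [-180.0, -0.0, 89.9]
wrist_force: [0.7, -0.6, -2.4]
opening: 0.0381
grasp_force: 40.6
```

Call:
servo_tool(
  moves=[
    [0, 0, -0.1, 0],
    [0, 0, -0.2, 0],
    [0, 0, -0.3, 0],
    [0, 0, -0.3, 0],
    [0, 0, -0.3, 0],
  ],
)

```text
time: 11.23
ee_pos: [0.5796, -0.1672, 0.1918]
tcp_rot: [-180.0, -0.0, 89.9]
wrist_force: [1.2, -1.1, -1.6]
opening: 0.038
grasp_force: 40.6
```

Call:
servo_tool(
  moves=[
    [0, 0, -0.1, 0],
    [0, 0, -0.2, 0],
    [0, 0, -0.3, 0],
    [0, 0, -0.3, 0],
    [0, 0, -0.3, 0],
  ],
)

```text
time: 11.65
ee_pos: [0.5796, -0.1672, 0.1888]
tcp_rot: [-180.0, -0.0, 89.9]
wrist_force: [1.4, -1.3, -2.2]
opening: 0.0381
grasp_force: 40.6
```

Call:
servo_tool(
  moves=[
    [0, 0, -0.1, 0],
    [0, 0, -0.2, 0],
    [0, 0, -0.3, 0],
    [0, 0, -0.3, 0],
    [0, 0, -0.3, 0],
  ],
)

```text
time: 12.07
ee_pos: [0.5796, -0.1672, 0.1858]
tcp_rot: [-180.0, -0.0, 89.9]
wrist_force: [0.4, 0.3, -1.4]
opening: 0.0381
grasp_force: 40.6
```

Call:
servo_tool(
  moves=[
    [0, 0, -0.1, 0],
    [0, 0, -0.2, 0],
    [0, 0, -0.3, 0],
    [0, 0, -0.3, 0],
    [0, 0, -0.3, 0],
  ],
)

```text
time: 12.48
ee_pos: [0.5796, -0.1672, 0.1827]
tcp_rot: [-180.0, -0.0, 89.9]
wrist_force: [1.1, -0.5, -0.4]
opening: 0.0381
grasp_force: 40.6
```

Call:
servo_tool(
  moves=[
    [0, 0, -0.1, 0],
    [0, 0, -0.2, 0],
    [0, 0, -0.3, 0],
    [0, 0, -0.3, 0],
    [0, 0, -0.3, 0],
  ],
)

```text
time: 12.9
ee_pos: [0.5796, -0.1672, 0.1798]
tcp_rot: [-180.0, 0.0, 89.9]
wrist_force: [1.0, -0.7, -0.8]
opening: 0.0383
grasp_force: 40.6
```

Call:
servo_tool(
  moves=[
    [0, 0, -0.1, 0],
    [0, 0, -0.2, 0],
    [0, 0, -0.2, 0],
    [0, 0, -0.2, 0],
  ],
)

```text
time: 13.23
ee_pos: [0.5797, -0.1672, 0.1778]
tcp_rot: [180.0, -0.0, 89.9]
wrist_force: [1.4, -0.1, -2.4]
opening: 0.0383
grasp_force: 40.6
```

Call:
servo_tool(
  moves=[
    [0, 0, -0.1, 0],
    [0, 0, -0.2, 0],
    [0, 0, -0.2, 0],
    [0, 0, -0.2, 0],
  ],
)

```text
time: 13.57
ee_pos: [0.58, -0.1672, 0.1761]
tcp_rot: [179.9, 0.0, 89.9]
wrist_force: [3.1, 0.2, 1.3]
opening: 0.0382
grasp_force: 40.9
```

Call:
servo_tool(
  moves=[
    [0, 0, -0.1, 0],
    [0, 0, -0.2, 0],
    [0, 0, -0.2, 0],
    [0, 0, -0.2, 0],
  ],
)

```text
time: 13.9
ee_pos: [0.5803, -0.1673, 0.1747]
tcp_rot: [179.9, 0.0, 89.9]
wrist_force: [4.2, 0.1, 4.9]
opening: 0.0383
grasp_force: 41.3
```

Call:
servo_tool(
  moves=[
    [0, 0, -0.1, 0],
    [0, 0, -0.2, 0],
    [0, 0, -0.2, 0],
    [0, 0, -0.2, 0],
  ],
)

```text
time: 14.23
ee_pos: [0.5805, -0.1674, 0.1731]
tcp_rot: [179.8, 0.0, 89.9]
wrist_force: [4.6, -0.7, 6.7]
opening: 0.0383
grasp_force: 41.4
```

Call:
servo_tool(
  moves=[
    [0, 0, -0.1, 0],
    [0, 0, -0.2, 0],
    [0, 0, -0.2, 0],
    [0, 0, -0.2, 0],
  ],
)

```text
time: 14.57
ee_pos: [0.5806, -0.1674, 0.1713]
tcp_rot: [179.8, 0.1, 89.9]
wrist_force: [5.4, -1.9, 8.2]
opening: 0.038
grasp_force: 41.5
```

Flare contact at TCP z ≈ 0.177 (lower end ≈ 0.125), so the ball is at about 0.127 and the click is expected near TCP 0.134–0.13. Sliding down smoothly to about 0.143, then 1 mm steps.

Call:
servo_tool(
  moves=[
    [0, 0, -0.1, 0],
    [0, 0, -0.2, 0],
    [0, 0, -0.3, 0],
    [0, 0, -0.4, 0],
    [0, 0, -0.5, 0],
    [0, 0, -0.6, 0],
    [0, 0, -0.6, 0],
    [0, 0, -0.6, 0],
  ],
)

```text
time: 15.23
ee_pos: [0.5806, -0.1672, 0.1648]
tcp_rot: [179.8, 0.0, 90.0]
wrist_force: [6.1, -0.6, 4.9]
opening: 0.0384
grasp_force: 41.3
```

Call:
servo_tool(
  moves=[
    [0, 0, -0.15, 0],
    [0, 0, -0.3, 0],
    [0, 0, -0.45, 0],
    [0, 0, -0.6, 0],
    [0, 0, -0.75, 0],
    [0, 0, -0.9, 0],
    [0, 0, -1.05, 0],
    [0, 0, -1.2, 0],
    [0, 0, -1.35, 0],
    [0, 0, -1.5, 0],
    [0, 0, -1.5, 0],
    [0, 0, -1.5, 0],
  ],
)

```text
time: 16.23
ee_pos: [0.5806, -0.1672, 0.1496]
tcp_rot: [179.8, 0.0, 90.0]
wrist_force: [6.9, 0.0, 4.0]
opening: 0.038
grasp_force: 41.1
```

Call:
servo_tool(
  moves=[
    [0, 0, -0.1, 0],
    [0, 0, -0.2, 0],
    [0, 0, -0.3, 0],
    [0, 0, -0.4, 0],
    [0, 0, -0.5, 0],
    [0, 0, -0.5, 0],
    [0, 0, -0.5, 0],
  ],
)

```text
time: 16.82
ee_pos: [0.5807, -0.1672, 0.1449]
tcp_rot: [179.8, 0.0, 90.0]
wrist_force: [6.2, 0.5, 4.1]
opening: 0.0382
grasp_force: 41.3
```

Call:
servo_tool(
  moves=[
    [0, 0, -0.1, 0],
    [0, 0, -0.2, 0],
    [0, 0, -0.3, 0],
    [0, 0, -0.3, 0],
    [0, 0, -0.3, 0],
  ],
)

```text
time: 17.23
ee_pos: [0.5807, -0.1672, 0.1419]
tcp_rot: [179.8, 0.0, 90.0]
wrist_force: [7.6, 1.3, 5.5]
opening: 0.0384
grasp_force: 41.3
```

Call:
servo_tool(
  moves=[
    [0, 0, -0.1, 0],
    [0, 0, -0.2, 0],
    [0, 0, -0.2, 0],
    [0, 0, -0.2, 0],
  ],
)

```text
time: 17.57
ee_pos: [0.5807, -0.1672, 0.1398]
tcp_rot: [179.8, 0.0, 90.0]
wrist_force: [5.9, -0.5, 4.5]
opening: 0.0383
grasp_force: 41.2
```

Call:
servo_tool(
  moves=[
    [0, 0, -0.1, 0],
    [0, 0, -0.1, 0],
    [0, 0, -0.1, 0],
    [0, 0, -0.1, 0],
  ],
)

```text
time: 17.9
ee_pos: [0.5807, -0.1672, 0.1387]
tcp_rot: [179.8, 0.0, 90.0]
wrist_force: [6.7, -0.4, 4.6]
opening: 0.0382
grasp_force: 41.2
```

Call:
servo_tool(
  moves=[
    [0, 0, -0.05, 0],
    [0, 0, -0.1, 0],
    [0, 0, -0.1, 0],
    [0, 0, -0.1, 0],
  ],
)

```text
time: 18.23
ee_pos: [0.5807, -0.1672, 0.1381]
tcp_rot: [179.8, 0.0, 90.0]
wrist_force: [5.7, -0.1, 6.5]
opening: 0.0381
grasp_force: 41.4
```

Call:
servo_tool(
  moves=[
    [0, 0, -0.05, 0],
    [0, 0, -0.1, 0],
    [0, 0, -0.1, 0],
    [0, 0, -0.1, 0],
  ],
)

```text
time: 18.57
ee_pos: [0.5807, -0.1672, 0.1371]
tcp_rot: [179.8, 0.0, 90.0]
wrist_force: [6.9, -0.0, 6.0]
opening: 0.0381
grasp_force: 41.4
```

Call:
servo_tool(
  moves=[
    [0, 0, -0.05, 0],
    [0, 0, -0.1, 0],
    [0, 0, -0.1, 0],
    [0, 0, -0.1, 0],
  ],
)

```text
time: 18.9
ee_pos: [0.5807, -0.1672, 0.136]
tcp_rot: [179.8, 0.0, 90.0]
wrist_force: [4.8, 0.6, 5.9]
opening: 0.0382
grasp_force: 41.4
```

Call:
servo_tool(
  moves=[
    [0, 0, -0.05, 0],
    [0, 0, -0.1, 0],
    [0, 0, -0.1, 0],
    [0, 0, -0.1, 0],
  ],
)

```text
time: 19.23
ee_pos: [0.5807, -0.1672, 0.1352]
tcp_rot: [179.8, 0.0, 90.0]
wrist_force: [6.2, 0.2, 7.6]
opening: 0.0381
grasp_force: 41.4
```

Call:
servo_tool(
  moves=[
    [0, 0, -0.05, 0],
    [0, 0, -0.1, 0],
    [0, 0, -0.1, 0],
    [0, 0, -0.1, 0],
  ],
)

```text
time: 19.57
ee_pos: [0.5807, -0.1672, 0.1341]
tcp_rot: [179.8, 0.0, 90.0]
wrist_force: [5.7, 0.6, 7.0]
opening: 0.0382
grasp_force: 41.4
```

Call:
servo_tool(
  moves=[
    [0, 0, -0.05, 0],
    [0, 0, -0.1, 0],
    [0, 0, -0.1, 0],
    [0, 0, -0.1, 0],
  ],
)

```text
time: 19.9
ee_pos: [0.5807, -0.1672, 0.133]
tcp_rot: [179.8, 0.0, 90.0]
wrist_force: [5.4, 1.0, 5.7]
opening: 0.0383
grasp_force: 41.4
```

Call:
servo_tool(
  moves=[
    [0, 0, -0.05, 0],
    [0, 0, -0.1, 0],
    [0, 0, -0.1, 0],
    [0, 0, -0.1, 0],
  ],
)

```text
time: 20.23
ee_pos: [0.5806, -0.1671, 0.1313]
tcp_rot: [179.9, 0.0, 90.0]
wrist_force: [7.5, 0.4, 0.8]
opening: 0.0383
grasp_force: 41.0
```

Call:
servo_tool(
  moves=[
    [0, 0, -0.05, 0],
    [0, 0, -0.05, 0],
    [0, 0, -0.05, 0],
    [0, 0, -0.05, 0],
  ],
)

```text
time: 20.57
ee_pos: [0.5804, -0.167, 0.1301]
tcp_rot: [179.9, -0.0, 90.0]
wrist_force: [7.5, 0.2, -0.9]
opening: 0.0384
grasp_force: 40.7
```

Call:
servo_tool(
  moves=[
    [0, 0, -0.05, 0],
    [0, 0, -0.05, 0],
    [0, 0, -0.05, 0],
    [0, 0, -0.05, 0],
  ],
)

```text
time: 20.9
ee_pos: [0.5796, -0.167, 0.1291]
tcp_rot: [-180.0, -0.0, 90.0]
wrist_force: [4.7, -0.3, -3.8]
opening: 0.0378
grasp_force: 40.5
```

Call:
servo_tool(
  moves=[
    [0, 0, -0.05, 0],
    [0, 0, -0.05, 0],
    [0, 0, -0.05, 0],
    [0, 0, -0.05, 0],
  ],
)

```text
time: 21.23
ee_pos: [0.5795, -0.1671, 0.1288]
tcp_rot: [-180.0, -0.0, 89.9]
wrist_force: [4.7, 0.6, -5.4]
opening: 0.0378
grasp_force: 40.7
```

Call:
servo_tool(
  moves=[
    [0, 0, -0.05, 0],
    [0, 0, -0.05, 0],
    [0, 0, -0.05, 0],
    [0, 0, -0.05, 0],
  ],
)

```text
time: 21.57
ee_pos: [0.5795, -0.1671, 0.1287]
tcp_rot: [-180.0, -0.0, 89.9]
wrist_force: [3.2, 1.3, -4.5]
opening: 0.0384
grasp_force: 40.7
```

The click is felt: push fell from +6 to about −5 N and the height settled at TCP 0.1287, lower end ≈ 0.077. Releasing and moving straight up.

Call:
servo_tool(
  moves=[
    [0, 0, 0, 0],
    [0, 0, 0, 0],
    [0, 0, 0, 0],
    [0, 0, 0, 0],
    [0, 0, 0, 0],
    [0, 0, 0, 0],
    [0, 0, 0, 0],
    [0, 0, 0, 0],
    [0, 0, 0, 0],
    [0, 0, 0, 0],
  ],
  claw=0,
)

```text
time: 22.4
ee_pos: [0.5796, -0.1672, 0.1289]
tcp_rot: [-180.0, -0.0, 89.9]
wrist_force: [-0.5, -0.0, 0.2]
opening: 0.0852
grasp_force: 0.0
```

Call:
servo_tool(
  moves=[
    [0, 0, 1, 0],
    [0, 0, 3, 0],
    [0, 0, 5, 0],
    [0, 0, 8, 0],
    [0, 0, 10, 0],
    [0, 0, 11, 0],
    [-1.5, 9, 11, 0],
    [-3, 18, 11, 0],
    [-4.5, 27, 11, 0],
    [-6, 35.9, 11, 0],
    [-6, 35.9, 11, 0],
    [-6, 35.9, 11, 0],
    [-6, 35.9, 11, 0],
    [-6, 35.9, 11, 0],
    [-6, 35.9, 11, 0],
    [-6, 35.9, 11, 0],
    [-6, 35.9, 11, 0],
    [-6, 35.9, 11, 0],
    [-6, 35.9, 11, 0],
    [-6, 35.9, 11, 0],
  ],
)

```text
time: 24.07
ee_pos: [0.52, 0.1906, 0.2392]
tcp_rot: [180.0, 0.0, 89.8]
wrist_force: [0.5, -1.0, -0.9]
opening: 0.0855
grasp_force: 0.0
```

Run:
```python
from h import *
s=snap('side','s2.png');t=snap('top','t2.png');o=get_obs();print(o['ee_pos'],o['wrist_force'],o['time'])
for z in(.077,.160,.175):print(z,proj('side',[.5793,-.167,z]),proj('top',[.5793,-.167,z]))
A=cv2.resize(s[180:280,270:350,::-1],None,fx=5,fy=5,interpolation=cv2.INTER_CUBIC)
B=cv2.resize(t[120:200,280:360,::-1],None,fx=5,fy=5,interpolation=cv2.INTER_CUBIC)
C=np.zeros((500,800,3),np.uint8);C[:,:400]=A;C[:400,400:]=B;cv2.imwrite('pics/c2.png',C)
```

```text
[0.5199147  0.1908006  0.23905409] [-0.41177274  0.04712795 -0.53363096] 24.1667
0.077 [309.37919519 237.51317866] [322.72802943 155.40433316]
0.16 [312.14039047 213.07877819] [327.69911144 151.05805379]
0.175 [312.66688944 208.4196776 ] [328.68638821 150.19486532]
```

View pics/c2.png

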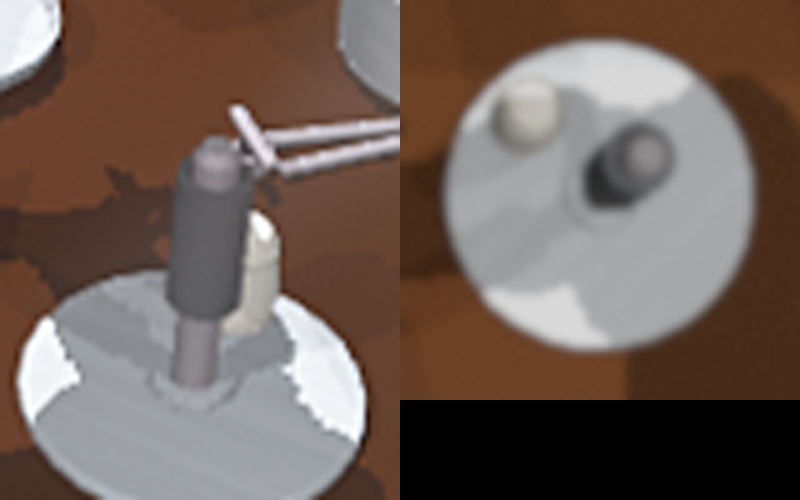

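The side crop shows the collar hanging upright on the post with its lower end near v=242, which fits a lower end around 77 mm. The post top pokes out, and the pepper pot is undisturbed. The collar is clicked and released; now the tray tube.

Call:
servo_tool(
  moves=[
    [0.1, 0, -2, 0],
    [0.1, 0, -4, 0],
    [0.1, 0, -6, 0],
    [0.1, 0, -8, 0],
    [0.1, 0, -10, 0],
    [0.1, 0, -12, 0],
    [0.1, 0, -14, 0],
    [0.1, 0, -16, 0],
    [0.1, 0, -17.5, 0],
    [0.1, 0, -18.7, 0],
    [0.1, 0, -19.5, 0],
    [0.1, 0, -20, 0],
    [0.1, 0, -20, 0],
    [0.1, 0, -20, 0],
    [0.1, 0, -20, 0],
  ],
)

```text
time: 25.42
ee_pos: [0.5212, 0.192, 0.0399]
tcp_rot: [179.9, -0.0, 89.9]
wrist_force: [0.1, 1.5, 0.2]
opening: 0.0851
grasp_force: 0.0
```

Call:
servo_tool(
  moves=[
    [0, 0, 0, 0],
    [0, 0, 0, 0],
    [0, 0, 0, 0],
    [0, 0, 0, 0],
    [0, 0, 0, 0],
    [0, 0, 0, 0],
    [0, 0, 0, 0],
    [0, 0, 0, 0],
    [0, 0, 0, 0],
    [0, 0, 0, 0],
    [0, 0, 0, 0],
    [0, 0, 0, 0],
  ],
  claw=1,
  force=50,
)

```text
time: 26.42
ee_pos: [0.5207, 0.192, 0.0396]
tcp_rot: [180.0, -0.0, 90.0]
wrist_force: [-2.6, -0.9, 4.9]
opening: 0.0337
grasp_force: 49.3
```

Call:
servo_tool(
  moves=[
    [0, 0, 0.7, 0],
    [0, 0, 2, 0],
    [0, 0, 4, 0],
    [0, 0, 6.5, 0],
    [0, 0, 9, 0],
    [0, 0, 12, 0],
    [0, 0, 15, 0],
    [0, 0, 17, 0],
    [0, 0, 18.5, 0],
    [0, 0, 19.3, 0],
    [0, 0, 19.5, 0],
    [0, 0, 19.5, 0],
    [0, 0, 19.5, 0],
  ],
)

```text
time: 27.5
ee_pos: [0.5204, 0.1917, 0.2329]
tcp_rot: [-179.9, 0.0, 89.9]
wrist_force: [-0.3, 0.2, -1.9]
opening: 0.0334
grasp_force: 50.1
```

Call:
servo_tool(
  moves=[
    [0.2, -1, 0, 0],
    [0.5, -3, 0, 0],
    [0.8, -5, 0, 0],
    [1.2, -7.5, 0, 0],
    [1.6, -10, 0, 0],
    [2.1, -13, 0, 0],
    [2.6, -16, 0, 0],
    [3.1, -19, 0, 0],
    [3.6, -22, 0, 0],
    [4.1, -25, 0, 0],
    [4.6, -28, 0, 0],
    [5, -30.5, 0, 0],
    [5.4, -33, 0, 0],
    [5.7, -34.8, 0, 0],
    [5.8, -35.6, 0, 0],
    [5.9, -35.9, 0, 0],
    [5.9, -35.9, 0, 0],
    [5.9, -35.9, 0, 0],
    [5.9, -35.9, 0, 0],
    [5.9, -35.9, 0, 0],
  ],
)

```text
time: 29.17
ee_pos: [0.5796, -0.1662, 0.2341]
tcp_rot: [180.0, -0.0, 90.0]
wrist_force: [0.3, -0.1, -1.9]
opening: 0.0332
grasp_force: 50.1
```

Run:
```python
from h import *
s=snap('side','s3.png');o=get_obs();p=o['ee_pos'];print(p,o['wrist_force'],o['time'],o['opening'])
K=.0396
print('tray bottom',proj('side',p-[0,0,K]),'tubetop',proj('side',p-[0,0,K-.067]),'rim L/R',[proj('side',p-[0,0,K-.012]+.082*np.array([np.cos(a),np.sin(a),0])) for a in (0,np.pi)],'post',proj('side',[.5795,-.167,.175]))
cv2.imwrite('pics/s3c.png',cv2.resize(s[110:260,240:390,::-1],None,fx=4,fy=4,interpolation=cv2.INTER_CUBIC))
```

```text
[ 0.57963292 -0.16630595  0.23413742] [ 0.23130374  0.35057522 -1.95870293] 29.2167 0.03376584985927273
tray bottom [313.40108985 202.05079396] tubetop [315.92135385 179.75351741] rim L/R [array([344.81214186, 194.1543448 ]), array([281.90516348, 202.33614487])] post [312.74231349 208.40949918]
```

View pics/s3c.png

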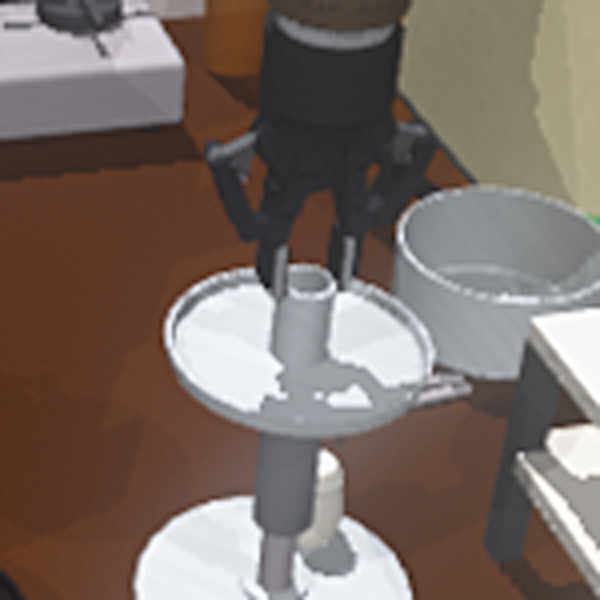

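The tray is level above the rack, tube top at about (317,181) and the collar and post directly beneath, matching prediction to about 1 px. Lowering gently.

Call:
servo_tool(
  moves=[
    [0, -0.05, -0.3, 0],
    [0, -0.05, -0.6, 0],
    [0, -0.05, -0.9, 0],
    [0, -0.05, -1.2, 0],
    [0, -0.05, -1.5, 0],
    [0, -0.05, -1.8, 0],
    [0, -0.05, -2.1, 0],
    [0, -0.05, -2.4, 0],
    [0, -0.05, -2.7, 0],
    [0, -0.05, -2.8, 0],
    [0, -0.05, -2.8, 0],
    [0, -0.05, -2.8, 0],
  ],
)

```text
time: 30.22
ee_pos: [0.5796, -0.1677, 0.2059]
tcp_rot: [-180.0, -0.0, 89.9]
wrist_force: [0.1, -0.2, -2.1]
opening: 0.0334
grasp_force: 50.1
```

Call:
servo_tool(
  moves=[
    [0, 0, -0.15, 0],
    [0, 0, -0.3, 0],
    [0, 0, -0.45, 0],
    [0, 0, -0.6, 0],
    [0, 0, -0.75, 0],
    [0, 0, -0.9, 0],
    [0, 0, -1.0, 0],
    [0, 0, -1.0, 0],
    [0, 0, -1.0, 0],
  ],
)

```text
time: 30.97
ee_pos: [0.5796, -0.1677, 0.1958]
tcp_rot: [-180.0, -0.0, 89.9]
wrist_force: [-0.4, 1.1, -1.5]
opening: 0.0337
grasp_force: 50.1
```

No contact so far. 2 mm, then 1 mm steps to touchdown (expected near 0.187).

Call:
servo_tool(
  moves=[
    [0, 0, -0.1, 0],
    [0, 0, -0.2, 0],
    [0, 0, -0.3, 0],
    [0, 0, -0.4, 0],
    [0, 0, -0.4, 0],
    [0, 0, -0.4, 0],
  ],
)

```text
time: 31.47
ee_pos: [0.5796, -0.1677, 0.1918]
tcp_rot: [-180.0, -0.0, 89.9]
wrist_force: [0.1, 0.0, -2.1]
opening: 0.0334
grasp_force: 50.1
```

Call:
servo_tool(
  moves=[
    [0, 0, -0.1, 0],
    [0, 0, -0.2, 0],
    [0, 0, -0.2, 0],
    [0, 0, -0.2, 0],
  ],
)

```text
time: 31.8
ee_pos: [0.5796, -0.1677, 0.1898]
tcp_rot: [-180.0, -0.0, 89.9]
wrist_force: [-1.1, -0.3, -1.9]
opening: 0.0336
grasp_force: 50.1
```

Call:
servo_tool(
  moves=[
    [0, 0, -0.05, 0],
    [0, 0, -0.1, 0],
    [0, 0, -0.1, 0],
    [0, 0, -0.1, 0],
  ],
)

```text
time: 32.13
ee_pos: [0.5796, -0.1677, 0.1889]
tcp_rot: [-180.0, -0.0, 89.9]
wrist_force: [0.5, -0.8, -2.0]
opening: 0.0337
grasp_force: 50.1
```

Call:
servo_tool(
  moves=[
    [0, 0, -0.05, 0],
    [0, 0, -0.1, 0],
    [0, 0, -0.1, 0],
    [0, 0, -0.1, 0],
  ],
)

```text
time: 32.47
ee_pos: [0.5796, -0.1677, 0.1878]
tcp_rot: [-180.0, -0.0, 89.9]
wrist_force: [-0.1, 0.2, -2.1]
opening: 0.0338
grasp_force: 50.1
```

Call:
servo_tool(
  moves=[
    [0, 0, -0.05, 0],
    [0, 0, -0.05, 0],
    [0, 0, -0.05, 0],
    [0, 0, -0.05, 0],
  ],
)

```text
time: 32.8
ee_pos: [0.5796, -0.1677, 0.1874]
tcp_rot: [-180.0, -0.0, 89.9]
wrist_force: [-0.1, -0.3, -1.8]
opening: 0.0332
grasp_force: 50.1
```

Call:
servo_tool(
  moves=[
    [0, 0, -0.05, 0],
    [0, 0, -0.05, 0],
    [0, 0, -0.05, 0],
    [0, 0, -0.05, 0],
  ],
)

```text
time: 33.13
ee_pos: [0.5796, -0.1677, 0.1869]
tcp_rot: [-180.0, 0.0, 89.9]
wrist_force: [-0.5, 0.2, -1.3]
opening: 0.0337
grasp_force: 50.1
```

Call:
servo_tool(
  moves=[
    [0, 0, -0.05, 0],
    [0, 0, -0.05, 0],
    [0, 0, -0.05, 0],
    [0, 0, -0.05, 0],
  ],
)

```text
time: 33.47
ee_pos: [0.5796, -0.1677, 0.1864]
tcp_rot: [-180.0, 0.0, 89.9]
wrist_force: [0.0, 0.3, -1.8]
opening: 0.0334
grasp_force: 50.1
```

Call:
servo_tool(
  moves=[
    [0, 0, -0.05, 0],
    [0, 0, -0.05, 0],
    [0, 0, -0.05, 0],
    [0, 0, -0.05, 0],
  ],
)

```text
time: 33.8
ee_pos: [0.5796, -0.1677, 0.1859]
tcp_rot: [-180.0, -0.0, 89.9]
wrist_force: [0.1, 0.8, -1.9]
opening: 0.0336
grasp_force: 50.1
```

Call:
servo_tool(
  moves=[
    [0, 0, -0.05, 0],
    [0, 0, -0.05, 0],
    [0, 0, -0.05, 0],
    [0, 0, -0.05, 0],
  ],
)

```text
time: 34.13
ee_pos: [0.5796, -0.1677, 0.1853]
tcp_rot: [-180.0, -0.0, 89.9]
wrist_force: [0.2, 0.2, -2.6]
opening: 0.0337
grasp_force: 50.1
```

Call:
servo_tool(
  moves=[
    [0, 0, -0.05, 0],
    [0, 0, -0.05, 0],
    [0, 0, -0.05, 0],
    [0, 0, -0.05, 0],
  ],
)

```text
time: 34.47
ee_pos: [0.5796, -0.1677, 0.1849]
tcp_rot: [-180.0, -0.0, 89.9]
wrist_force: [0.5, 0.8, -2.8]
opening: 0.0332
grasp_force: 50.1
```

Call:
servo_tool(
  moves=[
    [0, 0, -0.05, 0],
    [0, 0, -0.05, 0],
    [0, 0, -0.05, 0],
    [0, 0, -0.05, 0],
  ],
)

```text
time: 34.8
ee_pos: [0.5796, -0.1677, 0.1844]
tcp_rot: [180.0, -0.0, 89.9]
wrist_force: [-0.2, 0.0, -2.1]
opening: 0.0334
grasp_force: 50.1
```

Call:
servo_tool(
  moves=[
    [0, 0, -0.05, 0],
    [0, 0, -0.05, 0],
    [0, 0, -0.05, 0],
    [0, 0, -0.05, 0],
  ],
)

```text
time: 35.13
ee_pos: [0.5796, -0.1677, 0.1839]
tcp_rot: [-180.0, -0.0, 89.9]
wrist_force: [0.5, 0.5, -1.8]
opening: 0.0335
grasp_force: 50.1
```

Call:
servo_tool(
  moves=[
    [0, 0, -0.05, 0],
    [0, 0, -0.05, 0],
    [0, 0, -0.05, 0],
    [0, 0, -0.05, 0],
  ],
)

```text
time: 35.47
ee_pos: [0.5797, -0.1677, 0.1835]
tcp_rot: [180.0, 0.0, 89.9]
wrist_force: [1.2, 0.4, -0.4]
opening: 0.0332
grasp_force: 50.2
```

Call:
servo_tool(
  moves=[
    [0, 0, -0.03, 0],
    [0, 0, -0.03, 0],
    [0, 0, -0.03, 0],
    [0, 0, -0.03, 0],
  ],
)

```text
time: 35.8
ee_pos: [0.5797, -0.1678, 0.1833]
tcp_rot: [180.0, 0.0, 89.9]
wrist_force: [0.8, -0.4, 0.6]
opening: 0.0337
grasp_force: 50.4
```

Touchdown: the wrist load went from −2 N to +0.6 N, so the tray's weight is on the collar. Opening and retreating upward.

Call:
servo_tool(
  moves=[
    [0, 0, 0, 0],
    [0, 0, 0, 0],
    [0, 0, 0, 0],
    [0, 0, 0, 0],
    [0, 0, 0, 0],
    [0, 0, 0, 0],
    [0, 0, 0, 0],
    [0, 0, 0, 0],
    [0, 0, 0, 0],
  ],
  claw=0,
)

```text
time: 36.55
ee_pos: [0.5796, -0.1677, 0.1831]
tcp_rot: [180.0, -0.0, 89.9]
wrist_force: [-0.1, 0.6, 0.1]
opening: 0.0854
grasp_force: 0.0
```

Call:
servo_tool(
  moves=[
    [0, 0, 0.5, 0],
    [0, 0, 1.5, 0],
    [0, 0, 3, 0],
    [0, 0, 5, 0],
    [0, 0, 7, 0],
    [0, 0, 9, 0],
    [0, 0, 10, 0],
    [-2, 6, 11, 0],
    [-4, 10, 11, 0],
    [-6, 14, 11, 0],
    [-8, 18, 11, 0],
    [-10, 22, 11, 0],
    [-10, 22, 11, 0],
    [-10, 22, 11, 0],
    [-10, 22, 11, 0],
    [-10, 22, 11, 0],
  ],
)

```text
time: 37.88
ee_pos: [0.4798, 0.0523, 0.2939]
tcp_rot: [179.9, 0.0, 90.0]
wrist_force: [-0.3, 0.4, 0.3]
opening: 0.0853
grasp_force: 0.0
```

Run:
```python
from h import *
s=snap('side','s4.png');t=snap('top','t4.png');print(get_obs()['time'])
for z in(.1437,.2107):print(z,proj('side',[.5795,-.1675,z]),proj('top',[.5795,-.1675,z]))
A=cv2.resize(s[160:280,260:360,::-1],None,fx=4,fy=4,interpolation=cv2.INTER_CUBIC)
B=cv2.resize(t[100:200,280:380,::-1],None,fx=4,fy=4,interpolation=cv2.INTER_CUBIC)
C=np.zeros((480,800,3),np.uint8);C[:,:400]=A;C[:400,400:]=B;cv2.imwrite('pics/c4.png',C)
```

```text
37.9833
0.1437 [311.71603716 218.1651028 ] [326.84358971 151.89859548]
0.2107 [314.10042747 197.11630404] [331.35824582 147.95786938]
```

View pics/c4.png

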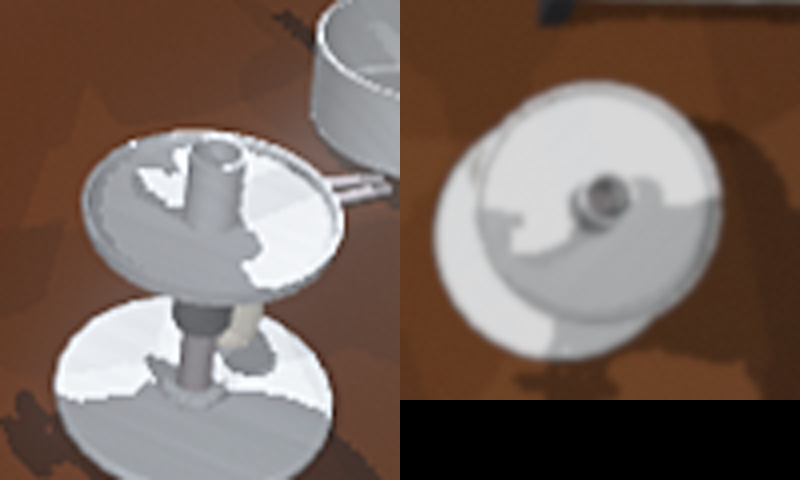

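The tray is level and centred, tube top at (313.8,197.5) against predicted (314.1,197.1). One check that the collar did not slide down under the tray: compare its lower edge before and after.

Run:
```python
import cv2,numpy as np
from h import proj
for f in('s2','s4'):
    g=cv2.cvtColor(cv2.imread(f'pics/{f}.png'),6); print(f,g[232:256,307:311].mean(1).round().astype(int))
for z in(.067,.073,.077,):print(z,[proj('side',np.array([.5795,-.1675,z])+.02*np.array([-.23,-.97,0]))])
```

```text
s2 [ 96  96  96  96  96  96  96  96  96  95  93 100 124 136 135 135 136 136
 136 136 136 136 136 135]
s4 [159 155 159 146 116 103 104 104 104 102 101 104 126 140 140 140 140 140
 140 139 140 140 139 138]
0.067 [array([309.90349736, 245.57913354])]
0.073 [array([310.09851339, 243.89454885])]
0.077 [array([310.22922743, 242.76541665])]
```

Run:
```python
import cv2,numpy as np
from h import proj
g=cv2.cvtColor(cv2.imread('pics/s1.png'),6); print(g[192:214,311:316].mean(1).round().astype(int)); 
f=.02*np.array([-.23,-.97,0])
for z in(.195,.191,.187):print(z,proj('side',np.array([.5781,-.1671,z])+f))
g=cv2.cvtColor(cv2.imread('pics/side0.png'),6); print(g[220:240,247:252].mean(1).round().astype(int)); print(proj('side',np.array([.4542,-.0032,0])+f), proj('side',np.array([.4542,-.0032,.004])+f))
```

```text
[ 87  88  88  88  88  89  89  89  89  90  90  90  91  91  89 101 119 126
 136 154 162 152]
0.195 [313.76062498 207.08247916]
0.191 [313.61288155 208.37065553]
0.187 [313.46581798 209.65290421]
[75 76 75 75 75 76 75 75 75 76 76 60 42 45 50 52 51 54 58 59]
[250.3053787  231.05906022] [250.30653906 230.04339006]
```

The lower edge is unmoved under the tray, at z ≈ 0.074. The flare peak (0.119), click onset (0.079) and pop-out all put the ball at about 0.125, so the groove is centred on the ball to within about 1 mm. Handing in.

```bash
python3 -c "
from workcell import *
print(job_done())"
```

```text
the job is handed in; nothing more can be done
None
```

The collar is clicked onto the spring ball with its lower end about 74 mm above the table, the tray sits level and centred on it, and the job was handed in at about 38 s; the judge's result was not shown.

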